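# Draw down the turntable's bearing cover crosswise

## Robot

A 6-joint arm with a two-finger parallel gripper is mounted at the origin on the work surface. World frame = base frame: x ahead of the robot, y to its left, z up, the work surface at z = 0. Lengths are in mm, angles in rad, forces in N, time in s.
With the tool pointing down it reaches from about 350 to 875 mm from the base axis. Payload 15.5 kg.
Tool frame: the origin (TCP) lies midway between the tips of the shut fingers; the grasp point (between the pads) lies 19 mm behind it; z points along the fingers, y is the line along which they close (so a half turn about z gives the same grasp; the last joint's range is limited). The gripper opens to 85 mm and grips with 20 to 120 N. Pads are 22 mm wide; open, the fingers measure 114 mm over their backs; the gripper's body (76 mm by 85 mm) begins 54 mm behind the grasp point. The pads swing forward as they close: fully open they stand 13 mm farther back than shut.
Start: joints at [-0.096, 0.494, 1.345, -0, 1.302, -0.096], TCP at [625.001, 0.003, 231.277] pointing down, gripper open.
Joint ranges: [-2.91, 2.91], [-0.82, 2.16], [0.22, 2.67], [-1.22, 4.37], [0.12, 2.79], [-3.08, 3.08]. Speed limits (rad/s): [1.89, 1.89, 2.57, 3.01, 3.01, 3.01].

## Interface

Orientations are given as a unit quaternion [w, x, y, z].
In Python, from plant import arm, cams gives the robot as it stands.
- The arm moves only by the tool arm_command, never from a script. Its argument "commands" is a list of rows, each an object with "dr": the turn, a rotation vector about the tool's x, y, z in degrees, a list of three; "linear": the shift along the tool's x, y, z in mm, a list of three; "jaw": the opening, from 0 (shut) to 1 (fully open). In form: [{"dr": [wx, wy, wz], "linear": [dx, dy, dz], "jaw": jaw}, ...]. A call has 1 to 10 rows; each row is the pose to reach, as a shift and turn from the pose commanded when the call began, along the tool's axes at that moment; what a row does not reach only later rows make up. A row lasts 1/8 s, in which the tool goes at most 62.5 mm and 10.7 degrees, less where a joint would pass 70% of its speed; a pose out of reach is approached as far as the arm can. A call with a gripper value outside its range is refused whole. The fingers move at their own pace and stop on an object; "squeeze" is the grip in N (left out, the last holds). Time passes only in rows, so rows that repeat a pose let the fingers close. It gives the time, the measured TCP pose, the force, the opening and the grip force at its end, in the units of the state.
- arm.sense(): the state, without advancing time (a new reading comes with each control period).
- cams.capture(name): name is "scene" or "side" or "wrist"; returns a dict with "pixels" (420x560x3 uint8, red, green, blue), "range_z" (420x560 float32, mm along the optical axis (not along the pixel's ray), 0 where there is no reading), "fx", "fy", "cx", "cy" (pixels), "origin" and "orientation" of the camera in the world; the wrist camera has in their place "tool_from_camera" (4x4, takes a point from camera to tool coordinates, whose origin is the TCP and whose axes are the flange's). Camera axes: x right, y up, looking along -z (the intrinsics and any distortion apply to the point x, -y, -z); pixel columns grow to the right and rows downward; lengths in mm; the calibration is good to about 2 mm. The wrist camera is an equidistant fisheye: a pixel r from the principal point sees the ray r / f radians off the axis. A picture is of the moment at which its call begins: read the wrist's pose just before it.
- arm.close_job(): hands the job in; it is judged then, once.
The state is a dict: "t": time; "qpos": joint angles; "joint_vel": joint speeds; "joint_torque": joint torques, N m; "ee_pos": TCP position; "tool_rot": TCP orientation; "ft_force": force on the tool from outside, world axes, zero at the start; "wrist_torque": the same for the moment, N m; "opening": opening from 0.0 (shut) to 1.0 (fully open); "finger_force": force on a finger pad.
Only numpy, scipy, OpenCV 4.12 (cv2) and the standard library are available. Lean on these libraries where they do the work, as an engineer would, in place of code of your own. Each camera call takes 0.05 s, during which the arm holds its last target. There are 200 camera calls.

## Task

The photo turntable's aluminium bearing cover lies on its rubber seal with its four black wing screws just started: screw it down flat, always going crosswise, each screw followed by the one opposite. First turn all four about an eighth of a turn clockwise, then go round crosswise a second time and tighten each by feel until the cover is firmly home on the bearing ring at all four, without forcing any screw. Leave the goods and the other things around it where they are.

Things in the scene. Friction and masses are not known exactly. Their poses are not given: they have to be found in the camera images.
- turntable: the turntable's fixed lower part: a round beech foot of 250 mm diameter, 28 mm high, with a steel bearing ring of 210 mm diameter on it that ends 50 mm above the counter. Origin at the centre of its underside, on the counter; z up.
- cover: round aluminium bearing cover, 200 mm diameter, 8 mm thick, lying on the rubber seal of the bearing ring. Origin at the centre of its top face, 59.8 mm above the counter at the start; it can go down 1.8 mm until it is hard on the ring. In its middle a boss 60 mm wide, 7 mm high, with a spindle of 22 mm diameter that ends 29 mm above the origin; z up.
- wing1: wing screw 1 of 4, numbered anticlockwise from above: 78 mm from the cover's centre at 45, 135, 225 and 315 degrees in the turntable's frame, 1 opposite 3, 2 opposite 4. Black bar grip 44 x 14 x 30 mm (x, y, z), flat-sided, round-ended, at any yaw; origin at its centre, on the screw axis; x along the bar. A 28 mm wide steel washer under it: top 23 mm, underside 27 mm below the origin.
- wing2: wing screw 2, like 1 and opposite 4. All tighten clockwise from above, go down 1.9 mm per rad (12 mm a turn) and stay where left. At the start each washer stands an unknown 0.2 to 1.2 mm above the cover, so the angle to home differs: about 1.2 to 1.8 rad in all, and home is never felt before 1.0 rad.
- wing3: wing screw 3, like 1 and opposite it. Feel of all four: stiff thread, 0.22 N m to turn while running free, little more while squeezing the seal; from where the cover is hard on the ring at that screw, 0.09 N m more per 0.1 rad. Thread friction works against either direction, so a reading at rest can be lower than while turning; judge by the rise over free running.
- wing4: wing screw 4, like 1 and opposite 2. For all four, firmly home is when the torque has risen 0.15 to 0.3 N m over that of free running; a rise above 0.38 N m means that the screw is being forced.
- flashlight: silver aluminium flashlight lying on the counter, 148 mm long, 36 mm thick; origin under its middle, on the counter. Bystander.
- opener: flat brass bottle opener, 130 x 38 x 6 mm; origin under its middle, on the counter. Bystander.
- paperweight: green glass paperweight, domed, 70 mm diameter, 45 mm high; origin at the centre of its underside. Bystander.
- sugar_bowl: white porcelain sugar bowl with lid, 98 mm diameter (122 mm over its ears), 104 mm high; origin at the centre of its underside. Bystander.
- grease_tin: flat round steel tin, 63 mm diameter, 34 mm high; origin at the centre of its underside. Bystander.

How it is judged (in metres and radians):
On the way, in this order (a step that is already met when the one before it is completed fails the run):
1. first round, first pair: two opposite screws have each been turned down part way (0.8 mm, 0.42 rad) while the other two have not yet (under 0.5 mm) and none is home (((distance of each of wing1, wing3 from where it was at the start of the episode above 0.0008 m and distance of each of wing2, wing4 from where it was at the start of the episode below 0.0005 m) or (distance of each of wing2, wing4 from where it was at the start of the episode above 0.0008 m and distance of each of wing1, wing3 from where it was at the start of the episode below 0.0005 m)) and z of each of wing1, wing2, wing3, wing4 in the frame of turntable above 0.0849 m), for 0.2 s.
2. first round done: all four screws have been turned down part way and none is home yet (distance of each of wing1, wing2, wing3, wing4 from where it was at the start of the episode above 0.0008 m and z of each of wing1, wing2, wing3, wing4 in the frame of turntable above 0.0849 m), for 0.2 s.
3. second round, first pair: two opposite screws are firmly home (drawn 0.25 mm past the point where the cover is hard on the ring, a pull of about 60 N) and the other two have not reached it yet (((z of each of wing1, wing3 in the frame of turntable below 0.08475 m and z of each of wing2, wing4 in the frame of turntable above 0.0849 m) or (z of each of wing2, wing4 in the frame of turntable below 0.08475 m and z of each of wing1, wing3 in the frame of turntable above 0.0849 m))), for 0.2 s.
At the end, for the whole second after the job is handed in: all four screws are firmly home (drawn at least 0.25 mm, a pull of about 60 N, past the point where the cover is hard on the ring), the cover is level within 0.006 rad, down on the bearing ring (top face under 58.6 mm above the turntable's underside) and at rest (z of each of wing1, wing2, wing3, wing4 in the frame of turntable below 0.08475 m and angle between cover's own z axis and vertical below 0.006 rad and z of cover in the frame of turntable below 0.0586 m and linear speed of cover below 0.01 m/s); the robot touches nothing.
It fails at once if a screw is forced: it is drawn more than 0.85 mm past the point where the cover is hard on the ring (about 0.6 N m of turning torque, a pull of 200 N) (z of any of wing1, wing2, wing3, wing4 in the frame of turntable below 0.08415 m).
It fails at once if one of the things around the turntable is pushed more than 20 mm or tipped (distance of any of flashlight, opener, paperweight, sugar_bowl, grease_tin from where it was at the start of the episode above 0.02 m or angle between any of flashlight, opener, paperweight, sugar_bowl, grease_tin's own z axis and vertical above 0.5 rad).
It also fails if it takes over 72 s, if anything falls off the work surface, if the arm or the gripper's body presses on something with over 40 N, if the wrist force passes 120 N, or if a joint passes its speed limit or range.

## Working session

There is one attempt and no reset: what is moved stays moved. The work goes in short steps, Python scripts to look and compute and a tool call to move; the robot and the scene stay as the last step left them, time stands still between calls to the robot, and variables do not carry over. Pictures are saved under pics/ and viewed, at most 10 in all, crops included, and the job is handed in when it is done.

Besides the shell and the picture viewer there is one more tool, called after "Request:" in YAML: its name, and indented under it one key for each argument. arm_command: Moves the arm, as the interface text tells. Its arguments: {"type":"object","properties":{"commands":{"type":"array","items":{"type":"object","properties":{"dr":{"type":"array","items":{"type":"number"}},"linear":{"type":"array","items":{"type":"number"}},"jaw":{"type":"number"}}}},"squeeze":{"type":"number"}},"required":["commands"]}

```bash
ls; mkdir -p pics; cat > h.py <<'E'
import numpy as np, cv2
from plant import arm, cams
from scipy.spatial.transform import Rotation as R
def rot(q): return R.from_quat([q[1],q[2],q[3],q[0]])
def cloud(name):
    c=cams.capture(name); z=c["range_z"]; v,u=np.indices(z.shape)
    x=(u-c["cx"])/c["fx"]; y=(v-c["cy"])/c["fy"]
    p=np.stack([x*z,-y*z,-z],-1)
    w=rot(c["orientation"]).apply(p.reshape(-1,3)).reshape(p.shape)+np.array(c["origin"])
    w[z==0]=np.nan
    return c,w
E
python3 - <<'E'
from h import *
s=arm.sense(); print(s)
for n in ["scene","side"]:
    c,w=cloud(n); np.savez(n,w=w,p=c["pixels"]); cv2.imwrite(f"pics/{n}.png",c["pixels"][...,::-1]); print(n,{k:v for k,v in c.items() if k not in("pixels","range_z")})
c=cams.capture("wrist"); cv2.imwrite("pics/wrist.png",c["pixels"][...,::-1]); print({k:v for k,v in c.items() if k not in("pixels","range_z")}); np.savez("wrist",z=c["range_z"],p=c["pixels"])
E
```

```text
pics
{'t': 0.0, 'qpos': array([-9.54893061e-02,  4.94188039e-01,  1.34616218e+00, -3.02931841e-05,
        1.30249486e+00, -9.55220862e-02]), 'joint_vel': array([ 1.20468756e-03, -1.67263993e-03,  6.15147037e-04,  4.85470998e-05,
       -5.43925332e-04, -2.32148420e-05]), 'joint_torque': array([-2.68344644e-03, -8.82162237e+01, -3.83866239e+01, -4.40739132e-04,
        1.02696815e-02,  1.38197843e-04]), 'ee_pos': array([6.24623736e+02, 3.60844395e-02, 2.30686716e+02]), 'tool_rot': array([-4.73715713e-04,  7.07092207e-01,  7.07121078e-01, -4.09820587e-04]), 'ft_force': array([-0.2843397 ,  0.20242937, -0.55678372]), 'wrist_torque': array([0.02403894, 0.01866439, 0.03442909]), 'finger_force': 0.0, 'opening': 0.9986031221145583}
scene {'fx': 460.96562161866456, 'fy': 460.96562161866456, 'cx': 277.567456180277, 'cy': 209.79065465385207, 'origin': array([950.9880853 , 589.95433246, 871.6340724 ]), 'orientation': array([0.27825715, 0.09856037, 0.31896057, 0.90062365])}
side {'fx': 500.11079164821956, 'fy': 500.11079164821956, 'cx': 277.5822945410343, 'cy': 203.302281468352, 'origin': array([328.38375073, 774.78291184, 736.98181194]), 'orientation': array([-0.17578259, -0.07651344,  0.41698071,  0.8884668 ])}
{'fx': 325.19226210127806, 'fy': 325.19226210127806, 'cx': 280.7548284685408, 'cy': 207.7003736224827, 'tool_from_camera': array([[ 1.95188721e-04,  9.62700380e-01,  2.70569657e-01,
         6.77772135e+01],
       [ 9.99999972e-01, -1.51473081e-04, -1.82450326e-04,
        -5.94871965e-01],
       [-1.34660979e-04,  2.70569685e-01, -9.62700383e-01,
        -1.41351301e+02],
       [ 0.00000000e+00,  0.00000000e+00,  0.00000000e+00,
         1.00000000e+00]])}
```

View pics/scene.png

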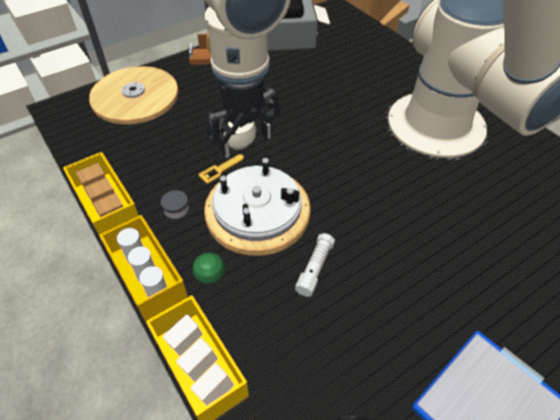

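View pics/wrist.png

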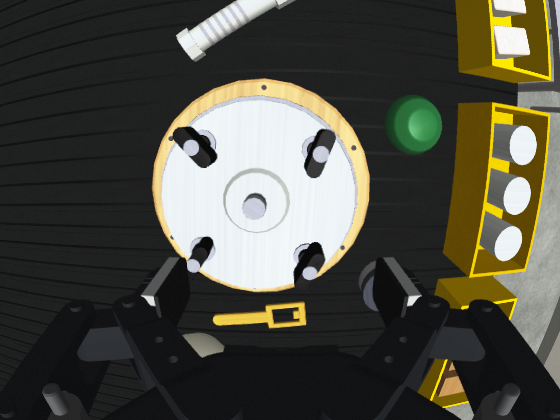

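```bash
cat > find.py <<'E'
from h import *
import sys
def ana(w,pix,tag):
    # wing tops: z ~ 98-108, dark
    dark=pix.max(-1)<90
    m=(w[...,2]>85)&(w[...,2]<112)&dark&(w[...,0]>350)&(w[...,0]<900)
    n,l,st,ce=cv2.connectedComponentsWithStats(m.astype(np.uint8))
    for i in range(1,n):
        if st[i,4]<60: continue
        q=w[l==i]; t=q[q[:,2]>np.percentile(q[:,2],95)-5][:,:2].astype(np.float32)
        r=cv2.minAreaRect(t); b=cv2.boxPoints(r)
        e=[b[1]-b[0],b[2]-b[1]]; k=max(e,key=np.linalg.norm)
        print(tag,ce[i].round(),st[i,4],"z",np.percentile(q[:,2],95).round(1),"c",np.round(r[0],1),"size",np.round(sorted(r[1]),1),"yaw",np.degrees(np.arctan2(k[1],k[0])).round(1)%180)
if __name__=="__main__":
    for n in ["scene","side"]:
        d=np.load(n+".npz"); ana(d["w"],d["p"],n)
        w=d["w"];m=(w[...,2]>108)&(w[...,2]<400); print("max above",np.nanmax(w[...,2]))
E
python3 find.py
```

```text
scene [290. 194.] 118 z 105.0 c [549.1  49.8] size [12.9 36.7] yaw 137.3
max above 580.2489210331798
side [282. 166.] 126 z 101.3 c [651.4 -69.2] size [16.6 44.6] yaw 59.9
side [329. 179.] 116 z 102.2 c [540.5 -62.5] size [15.3 43.5] yaw 65.6
side [259. 195.] 104 z 102.1 c [656.8  43.5] size [10.4 39.9] yaw 64.5
side [309. 210.] 106 z 102.7 c [549.2  49.1] size [11.8 40.5] yaw 131.3
max above 487.012152865553
```

The scene view shows the turntable near (257,205) with its four screws, the opener at (222,168), the tin at (175,203), the paperweight at (208,267), the flashlight at (317,265), and the bowl hidden behind the gripper at (240,135). The wrist view shows the four wings near (195,147), (320,150), (200,253) and (310,262). World +x points right and +y points up.

```bash
cat >> h.py <<'E'
def wcloud():
    s=arm.sense(); c=cams.capture("wrist"); z=c["range_z"]; v,u=np.indices(z.shape)
    dx=u-c["cx"]; dy=v-c["cy"]; r=np.hypot(dx,dy)+1e-9; th=r/c["fx"]
    k=np.tan(np.minimum(th,1.4))/r
    p=np.stack([dx*k*z,-dy*k*z,-z],-1).reshape(-1,3)
    T=c["tool_from_camera"]; p=p@T[:3,:3].T+T[:3,3]
    w=rot(s["tool_rot"]).apply(p).reshape(z.shape+(3,))+s["ee_pos"]
    w[z==0]=np.nan
    return s,c,w
E
python3 - <<'E'
from h import *
from find import ana
s,c,w=wcloud(); pix=c["pixels"]
np.savez("wr",w=w,p=pix)
X,Y,Z=w[...,0],w[...,1],w[...,2]
reg=(X>470)&(X<730)&(Y>-140)&(Y<130)
m=reg&(Z>92)&(Z<115)
n,l,st,ce=cv2.connectedComponentsWithStats(m.astype(np.uint8))
for i in range(1,n):
    if st[i,4]<60: continue
    q=w[l==i]; zt=np.median(q[q[:,2]>np.percentile(q[:,2],70)][:,2]); t=q[q[:,2]>zt-2.5][:,:2].astype(np.float32)
    r=cv2.minAreaRect(t); b=cv2.boxPoints(r); k=max([b[1]-b[0],b[2]-b[1]],key=np.linalg.norm)
    print(ce[i].round(),st[i,4],"z",zt.round(1),"c",np.round(r[0],1),np.round(r[1],1),"yaw",(np.degrees(np.arctan2(k[1],k[0]))%180).round(1))
# cover circle
m=reg&(Z>55)&(Z<64)&(pix.min(-1)>150); q=w[m]; 
print("cover",np.median(q[:,2]),cv2.minEnclosingCircle(q[:,:2].astype(np.float32)))
for nm in ["scene","side"]:
    d=np.load(nm+".npz");W=d["w"];P=d["p"]
    ww=W; z=ww[...,2]
    m=(ww[...,0]>450)&(ww[...,0]<780)&(ww[...,1]>-260)&(ww[...,1]<250)&(z>5)&(z<115)
    k,l,st,ce=cv2.connectedComponentsWithStats(m.astype(np.uint8))
    for i in range(1,k):
        if st[i,4]>60: q=ww[l==i]; print(nm,ce[i].round(),st[i,4],q.min(0).round(),q.max(0).round())
E
```

```text
[192. 147.] 829 z 102.2 c [547.4  45.1] [14.4 42.9] yaw 132.1
[320. 153.] 832 z 101.5 c [657.5  38.7] [43.6 14.4] yaw 69.3
[197. 260.] 480 z 102.0 c [542.  -62.6] [39.2 14.6] yaw 54.9
[309. 270.] 695 z 101.4 c [650.7 -71.4] [43.7 14.8] yaw 61.5
cover 58.50674628523973 ((598.9171142578125, -13.074999809265137), 100.15963745117188)
scene [243. 136.] 473 [ 461. -239.    5.] [ 549. -202.   83.]
scene [256. 208.] 7688 [ 468. -207.    5.] [724. 113. 110.]
scene [175. 203.] 543 [ 724. -167.    5.] [ 780. -102.   40.]
scene [314. 265.] 980 [495. 139.   5.] [650. 243.  40.]
scene [214. 264.] 397 [738.  37.   6.] [780. 103.  49.]
side [363. 156.] 1280 [ 461. -260.    5.] [ 566. -201.  104.]
side [252. 166.] 471 [ 727. -165.    5.] [780. -99.  37.]
side [294. 213.] 8052 [ 476. -197.    5.] [725. 115. 105.]
side [209. 216.] 505 [742.  44.   5.] [780. 105.  45.]
side [265. 280.] 1310 [510. 141.   5.] [651. 246.  38.]
```

Request:
arm_command:
  commands:
    - {"dr":[0,0,-42],"linear":[45,-77.5,95],"jaw":0.5}
    - {"dr":[0,0,-42],"linear":[45,-77.5,95],"jaw":0.5}
    - {"dr":[0,0,-42],"linear":[45,-77.5,95],"jaw":0.5}
    - {"dr":[0,0,-42],"linear":[45,-77.5,95],"jaw":0.5}
    - {"dr":[0,0,-42],"linear":[45,-77.5,95],"jaw":0.5}
    - {"dr":[0,0,-42],"linear":[45,-77.5,95],"jaw":0.5}
  squeeze: 100

```text
t: 0.95
ee_pos: [547.6, 44.9, 136.3]
tool_rot: [0.0, 0.409, 0.913, 0.0]
ft_force: [-0.3, 0.6, 0.2]
opening: 0.502
finger_force: 0.0
```

```bash
cat > look.py <<'E'
from h import *
s,c,w=wcloud()
print("t",s["t"],"pos",s["ee_pos"].round(1),"xyaw",np.degrees(np.arctan2(*rot(s["tool_rot"]).as_matrix()[[1,0],0])).round(1),"tau",s["wrist_torque"].round(3),"op",round(s["opening"],3),"q6",s["qpos"][5].round(2))
X,Y,Z=w[...,0],w[...,1],w[...,2]
m=(np.hypot(X-599,Y+13)<104)&(np.hypot(X-599,Y+13)>50)&(Z>92)&(Z<106)
n,l,st,ce=cv2.connectedComponentsWithStats(m.astype(np.uint8))
for i in range(1,n):
    if st[i,4]<150: continue
    q=w[l==i]; zt=np.median(q[q[:,2]>np.percentile(q[:,2],60)][:,2]); t=q[q[:,2]>zt-2.5][:,:2].astype(np.float32)
    r=cv2.minAreaRect(t); b=cv2.boxPoints(r); k=max([b[1]-b[0],b[2]-b[1]],key=np.linalg.norm)
    print(ce[i].round(),st[i,4],"z",zt.round(1),"c",np.round(r[0],1),np.round(r[1],1),"yaw",(np.degrees(np.arctan2(k[1],k[0]))%180).round(1))
cv2.imwrite("pics/l%d.png"%(s["t"]*100),c["pixels"][...,::-1])
E
python3 look.py; ls pics
```

```text
t 0.95 pos [547.6  44.9 136.3] xyaw 131.8 tau [0.011 0.051 0.018] op 0.502 q6 -0.76
[282. 234.] 1631 z 102.0 c [547.1  45.2] [14.  44.2] yaw 131.2
l95.png
scene.png
side.png
wrist.png
```

Request:
arm_command:
  commands:
    - {"dr":[0,0,0.5],"linear":[0,-0.5,50],"jaw":0.5}
    - {"dr":[0,0,0.5],"linear":[0,-0.5,64],"jaw":0.5}
    - {"dr":[0,0,0.5],"linear":[0,-0.5,64],"jaw":0.3}
    - {"dr":[0,0,0.5],"linear":[0,-0.5,64],"jaw":0}
    - {"dr":[0,0,0.5],"linear":[0,-0.5,64],"jaw":0}
    - {"dr":[0,0,0.5],"linear":[0,-0.5,64],"jaw":0}
    - {"dr":[0,0,0.5],"linear":[0,-0.5,64],"jaw":0}

```text
t: 1.88
ee_pos: [548.4, 45.2, 73.5]
tool_rot: [0.001, 0.411, 0.912, 0.001]
ft_force: [4.6, 7.6, -9.4]
opening: 0.148
finger_force: 97.5
```

```bash
cat > st.py <<'E'
from h import *
s=arm.sense()
print("t",s["t"],"pos",s["ee_pos"].round(2),"xyaw",np.degrees(np.arctan2(*rot(s["tool_rot"]).as_matrix()[[1,0],0])).round(2),"tau",s["wrist_torque"].round(3),"j6",s["joint_torque"][5].round(3),"F",s["ft_force"].round(1),"op",round(s["opening"],3),"ff",round(s["finger_force"],1),"q6",s["qpos"][5].round(3))
E
python3 st.py
```

```text
t 1.875 pos [548.39  45.21  73.52] xyaw 131.48 tau [ 0.832 -0.422  0.025] j6 0.009 F [ 4.6  7.6 -9.4] op 0.148 ff 97.5 q6 -0.751
```

Request:
arm_command:
  commands:
    - {"dr":[0,0,9],"linear":[0,0,0.3],"jaw":0}
    - {"dr":[0,0,18],"linear":[0,0,0.6],"jaw":0}
    - {"dr":[0,0,27],"linear":[0,0,0.9],"jaw":0}
    - {"dr":[0,0,36],"linear":[0,0,1.2],"jaw":0}
    - {"dr":[0,0,45],"linear":[0,0,1.5],"jaw":0}

```text
t: 2.5
ee_pos: [547.8, 45.1, 72.0]
tool_rot: [0.0, 0.73, 0.683, 0.001]
ft_force: [2.1, 5.2, -4.8]
opening: 0.146
finger_force: 98.2
```

```bash
python3 st.py
```

```text
t 2.5 pos [547.79  45.08  72.01] xyaw 86.2 tau [0.721 0.113 0.255] j6 -3.899 F [ 2.1  5.2 -4.8] op 0.146 ff 98.2 q6 0.039
```

Request:
arm_command:
  commands:
    - {"dr":[0,0,45],"linear":[0,0,0],"jaw":0.5}
    - {"dr":[0,0,0],"linear":[0,0,0],"jaw":0.5}
    - {"dr":[0,0,0],"linear":[0,0,-60],"jaw":0.5}
    - {"dr":[0,0,12],"linear":[-40,40,-64],"jaw":0.5}
    - {"dr":[0,0,20],"linear":[-80,80,-64],"jaw":0.5}
    - {"dr":[0,0,25],"linear":[-109.4,110.5,-64],"jaw":0.5}
    - {"dr":[0,0,25],"linear":[-109.4,110.5,-64],"jaw":0.5}
    - {"dr":[0,0,25],"linear":[-109.4,110.5,-64],"jaw":0.5}

```text
t: 3.5
ee_pos: [650.6, -71.0, 135.7]
tool_rot: [0.0, 0.859, 0.511, 0.0]
ft_force: [-0.8, 0.4, 0.4]
opening: 0.5
finger_force: 0.0
```

```bash
python3 look.py; ls pics
```

```text
t 3.5 pos [650.6 -71.  135.7] xyaw 61.5 tau [ 0.01   0.014 -0.019] op 0.5 q6 0.3
[198.  65.] 1916 z 101.4 c [657.5  38.7] [44.  14.6] yaw 68.9
[ 60. 155.] 1340 z 100.4 c [547.4  45.4] [44.1 16.4] yaw 84.0
[281. 235.] 1625 z 101.4 c [651.  -71.2] [43.3 13.7] yaw 61.3
[135. 279.] 485 z 101.6 c [547.  -52.6] [14.2 19.3] yaw 175.1
l350.png
l95.png
scene.png
side.png
wrist.png
```

My first row carried a stray 45° turn. The jaw opened during it, and TL now reads 84° (about 47° in all), which is harmless. I go on with the opposite screw.

Request:
arm_command:
  commands:
    - {"dr":[0,0,0],"linear":[0,0,50],"jaw":0.5}
    - {"dr":[0,0,0],"linear":[0,0,63],"jaw":0.5}
    - {"dr":[0,0,0],"linear":[0,0,63],"jaw":0.3}
    - {"dr":[0,0,0],"linear":[0,0,63],"jaw":0}
    - {"dr":[0,0,0],"linear":[0,0,63],"jaw":0}
    - {"dr":[0,0,0],"linear":[0,0,63],"jaw":0}
    - {"dr":[0,0,0],"linear":[0,0,63],"jaw":0}

```text
t: 4.42
ee_pos: [651.3, -71.1, 73.4]
tool_rot: [0.0, 0.859, 0.511, 0.001]
ft_force: [-2.9, 3.3, 7.7]
opening: 0.143
finger_force: 98.3
```

Request:
arm_command:
  commands:
    - {"dr":[0,0,9],"linear":[0,0,0.3],"jaw":0}
    - {"dr":[0,0,18],"linear":[0,0,0.6],"jaw":0}
    - {"dr":[0,0,27],"linear":[0,0,0.9],"jaw":0}
    - {"dr":[0,0,36],"linear":[0,0,1.2],"jaw":0}
    - {"dr":[0,0,45],"linear":[0,0,1.5],"jaw":0}
    - {"dr":[0,0,46],"linear":[0,0,1.5],"jaw":0}

```text
t: 5.18
ee_pos: [651.1, -70.9, 71.8]
tool_rot: [0.0, 0.991, 0.134, 0.001]
ft_force: [-4.0, 4.4, 9.2]
opening: 0.147
finger_force: 98.6
```

```bash
python3 st.py
```

```text
t 5.175 pos [651.14 -70.95  71.85] xyaw 15.35 tau [0.552 0.617 0.247] j6 1.769 F [-4.   4.4  9.2] op 0.147 ff 98.6 q6 1.103
```

Request:
arm_command:
  commands:
    - {"dr":[0,0,0],"linear":[0,0,0],"jaw":0.5}
    - {"dr":[0,0,0],"linear":[0,0,0],"jaw":0.5}
    - {"dr":[0,0,0],"linear":[0,0,-60],"jaw":0.5}
    - {"dr":[0,0,-10],"linear":[12,-40,-64],"jaw":0.5}
    - {"dr":[0,0,-53.5],"linear":[35.3,-104,-64],"jaw":0.5}
    - {"dr":[0,0,-53.5],"linear":[35.3,-104,-64],"jaw":0.5}
    - {"dr":[0,0,-53.5],"linear":[35.3,-104,-64],"jaw":0.5}
    - {"dr":[0,0,-53.5],"linear":[35.3,-104,-64],"jaw":0.5}
    - {"dr":[0,0,-53.5],"linear":[35.3,-104,-64],"jaw":0.5}

```text
t: 6.3
ee_pos: [657.1, 38.3, 134.4]
tool_rot: [0.0, 0.824, 0.566, 0.0]
ft_force: [1.2, 0.8, 0.3]
opening: 0.501
finger_force: 0.0
```

```bash
python3 look.py
```

```text
t 6.3 pos [657.1  38.3 134.4] xyaw 69.0 tau [ 0.037  0.044 -0.004] op 0.501 q6 0.33
[281. 234.] 1633 z 101.3 c [657.5  38.5] [43.8 13.6] yaw 68.5
[123. 271.] 984 z 100.3 c [547.9  50.4] [33.2 15.5] yaw 86.1
```

Request:
arm_command:
  commands:
    - {"dr":[0,0,0.5],"linear":[0.3,0.3,50],"jaw":0.5}
    - {"dr":[0,0,0.5],"linear":[0.3,0.3,62],"jaw":0.5}
    - {"dr":[0,0,0.5],"linear":[0.3,0.3,62],"jaw":0.3}
    - {"dr":[0,0,0.5],"linear":[0.3,0.3,62],"jaw":0}
    - {"dr":[0,0,0.5],"linear":[0.3,0.3,62],"jaw":0}
    - {"dr":[0,0,0.5],"linear":[0.3,0.3,62],"jaw":0}
    - {"dr":[0,0,0.5],"linear":[0.3,0.3,62],"jaw":0}

```text
t: 7.22
ee_pos: [657.8, 38.6, 73.7]
tool_rot: [0.0, 0.827, 0.563, 0.001]
ft_force: [-4.1, 1.3, 8.6]
opening: 0.144
finger_force: 98.9
```

Request:
arm_command:
  commands:
    - {"dr":[0,0,9],"linear":[0,0,0.3],"jaw":0}
    - {"dr":[0,0,18],"linear":[0,0,0.6],"jaw":0}
    - {"dr":[0,0,27],"linear":[0,0,0.9],"jaw":0}
    - {"dr":[0,0,36],"linear":[0,0,1.2],"jaw":0}
    - {"dr":[0,0,45],"linear":[0,0,1.5],"jaw":0}
    - {"dr":[0,0,46],"linear":[0,0,1.5],"jaw":0}

```text
t: 7.98
ee_pos: [657.4, 38.9, 72.2]
tool_rot: [-0.0, 0.981, 0.194, 0.0]
ft_force: [-6.0, 3.8, 10.9]
opening: 0.143
finger_force: 99.3
```

```bash
python3 st.py
```

```text
t 7.975 pos [657.42  38.95  72.21] xyaw 22.33 tau [0.444 0.973 0.205] j6 1.766 F [-6.   3.8 10.9] op 0.143 ff 99.3 q6 1.149
```

Request:
arm_command:
  commands:
    - {"dr":[0,0,0],"linear":[0,0,0],"jaw":0.5}
    - {"dr":[0,0,0],"linear":[0,0,0],"jaw":0.5}
    - {"dr":[0,0,0],"linear":[0,0,-60],"jaw":0.5}
    - {"dr":[0,0,-10],"linear":[-45,16,-64],"jaw":0.5}
    - {"dr":[0,0,-20],"linear":[-95,33,-64],"jaw":0.5}
    - {"dr":[0,0,-37.5],"linear":[-146.4,51.5,-64],"jaw":0.5}
    - {"dr":[0,0,-37.5],"linear":[-146.4,51.5,-64],"jaw":0.5}
    - {"dr":[0,0,-37.5],"linear":[-146.4,51.5,-64],"jaw":0.5}
    - {"dr":[0,0,-37.5],"linear":[-146.4,51.5,-64],"jaw":0.5}

```text
t: 9.1
ee_pos: [542.4, -64.9, 134.9]
tool_rot: [0.0, 0.867, 0.499, 0.0]
ft_force: [-0.2, -0.4, 0.5]
opening: 0.5
finger_force: 0.0
```

```bash
python3 look.py
```

```text
t 9.1 pos [542.4 -64.9 134.9] xyaw 59.9 tau [ 0.007  0.065 -0.002] op 0.5 q6 0.3
[351.   7.] 436 z 99.7 c [644.3  29.7] [ 9.6 18.3] yaw 154.8
[190.  69.] 1835 z 100.6 c [547.4  44.9] [43.9 14.6] yaw 84.6
[440. 158.] 1596 z 99.8 c [650.4 -71.5] [43.3 14.8] yaw 16.2
[278. 236.] 1657 z 101.9 c [540.8 -64.5] [43.5 14.1] yaw 55.2
```

Request:
arm_command:
  commands:
    - {"dr":[0,0,4.7],"linear":[-0.4,-1.6,45],"jaw":0.5}
    - {"dr":[0,0,4.7],"linear":[-0.4,-1.6,62.5],"jaw":0.5}
    - {"dr":[0,0,4.7],"linear":[-0.4,-1.6,62.5],"jaw":0.3}
    - {"dr":[0,0,4.7],"linear":[-0.4,-1.6,62.5],"jaw":0}
    - {"dr":[0,0,4.7],"linear":[-0.4,-1.6,62.5],"jaw":0}
    - {"dr":[0,0,4.7],"linear":[-0.4,-1.6,62.5],"jaw":0}
    - {"dr":[0,0,4.7],"linear":[-0.4,-1.6,62.5],"jaw":0}

```text
t: 10.02
ee_pos: [540.9, -64.6, 72.9]
tool_rot: [0.0, 0.886, 0.464, 0.001]
ft_force: [3.8, 2.5, 1.3]
opening: 0.145
finger_force: 99.1
```

Request:
arm_command:
  commands:
    - {"dr":[0,0,9],"linear":[0,0,0.3],"jaw":0}
    - {"dr":[0,0,18],"linear":[0,0,0.6],"jaw":0}
    - {"dr":[0,0,27],"linear":[0,0,0.9],"jaw":0}
    - {"dr":[0,0,36],"linear":[0,0,1.2],"jaw":0}
    - {"dr":[0,0,45],"linear":[0,0,1.5],"jaw":0}
    - {"dr":[0,0,46],"linear":[0,0,1.5],"jaw":0}

```text
t: 10.78
ee_pos: [540.7, -64.3, 71.3]
tool_rot: [-0.0, 0.997, 0.08, 0.001]
ft_force: [3.1, 6.0, 4.1]
opening: 0.144
finger_force: 99.6
```

```bash
python3 st.py
```

```text
t 10.775 pos [540.67 -64.31  71.32] xyaw 9.13 tau [ 0.963 -0.383  0.27 ] j6 1.775 F [3.1 6.  4.1] op 0.144 ff 99.6 q6 1.183
```

Request:
arm_command:
  commands:
    - {"dr":[0,0,0],"linear":[0,0,0],"jaw":0.5}
    - {"dr":[0,0,0],"linear":[0,0,0],"jaw":0.5}
    - {"dr":[0,0,0],"linear":[0,0,-60],"jaw":0.5}
    - {"dr":[0,0,-10],"linear":[8,-40,-64],"jaw":0.5}
    - {"dr":[0,0,-75.5],"linear":[23.5,-107,-64],"jaw":0.5}
    - {"dr":[0,0,-75.5],"linear":[23.5,-107,-64],"jaw":0.5}
    - {"dr":[0,0,-75.5],"linear":[23.5,-107,-64],"jaw":0.5}
    - {"dr":[0,0,-75.5],"linear":[23.5,-107,-64],"jaw":0.5}
    - {"dr":[0,0,-75.5],"linear":[23.5,-107,-64],"jaw":0.5}
    - {"dr":[0,0,-75.5],"linear":[23.5,-107,-64],"jaw":0.5}

```text
t: 12.02
ee_pos: [545.9, 44.7, 134.8]
tool_rot: [-0.0, 0.742, 0.67, -0.0]
ft_force: [0.1, -0.3, 0.9]
opening: 0.502
finger_force: 0.0
```

Request:
arm_command:
  commands:
    - {"dr":[0,0,0],"linear":[0,0,0],"jaw":0.5}

```text
t: 12.15
ee_pos: [546.0, 44.7, 134.8]
tool_rot: [-0.0, 0.745, 0.667, -0.0]
ft_force: [-0.2, -0.6, 0.5]
opening: 0.5
finger_force: 0.0
```

```bash
python3 look.py
```

```text
t 12.15 pos [546.   44.7 134.8] xyaw 83.7 tau [ 0.004 -0.024 -0.025] op 0.5 q6 0.08
[283. 233.] 1633 z 100.4 c [547.   45.6] [43.4 13.8] yaw 84.6
[452. 224.] 1384 z 99.6 c [656.9  38.7] [43.8 15.1] yaw 22.9
```

Request:
arm_command:
  commands:
    - {"dr":[0,0,-0.9],"linear":[0.6,1.1,45],"jaw":0.5}
    - {"dr":[0,0,-0.9],"linear":[0.6,1.1,63],"jaw":0.5}
    - {"dr":[0,0,-0.9],"linear":[0.6,1.1,63],"jaw":0.3}
    - {"dr":[0,0,-0.9],"linear":[0.6,1.1,63],"jaw":0}
    - {"dr":[0,0,-0.9],"linear":[0.6,1.1,63],"jaw":0}
    - {"dr":[0,0,-0.9],"linear":[0.6,1.1,63],"jaw":0}
    - {"dr":[0,0,-0.9],"linear":[0.6,1.1,63],"jaw":0}

```text
t: 13.08
ee_pos: [547.8, 45.2, 72.4]
tool_rot: [0.0, 0.739, 0.673, 0.0]
ft_force: [0.5, -1.0, 5.3]
opening: 0.145
finger_force: 99.4
```

```bash
python3 st.py
```

```text
t 13.075 pos [547.77  45.21  72.42] xyaw 84.64 tau [-0.133 -0.005 -0.074] j6 -0.045 F [ 0.5 -1.   5.3] op 0.145 ff 99.4 q6 0.067
```

Request:
arm_command:
  commands:
    - {"dr":[0,0,5],"linear":[0,0,0.17],"jaw":0}

```text
t: 13.2
ee_pos: [547.7, 45.2, 72.2]
tool_rot: [0.0, 0.768, 0.64, 0.0]
ft_force: [-1.2, -1.7, 6.6]
opening: 0.149
finger_force: 100.0
```

```bash
python3 st.py
```

```text
t 13.2 pos [547.71  45.21  72.24] xyaw 79.58 tau [-0.153  0.217  0.213] j6 -3.386 F [-1.2 -1.7  6.6] op 0.149 ff 100.0 q6 0.156
```

Request:
arm_command:
  commands:
    - {"dr":[0,0,5],"linear":[0,0,0.17],"jaw":0}

```text
t: 13.32
ee_pos: [547.7, 45.2, 72.1]
tool_rot: [0.0, 0.796, 0.605, 0.0]
ft_force: [0.0, -0.3, 8.0]
opening: 0.145
finger_force: 100.1
```

```bash
python3 st.py
```

```text
t 13.325 pos [547.68  45.24  72.09] xyaw 74.5 tau [-0.151  0.181  0.205] j6 -2.138 F [ 0.  -0.3  8. ] op 0.145 ff 100.1 q6 0.244
```

Request:
arm_command:
  commands:
    - {"dr":[0,0,5],"linear":[0,0,0.17],"jaw":0}

```text
t: 13.45
ee_pos: [547.6, 45.3, 71.9]
tool_rot: [0.0, 0.822, 0.57, 0.0]
ft_force: [-0.6, -0.2, 7.6]
opening: 0.143
finger_force: 100.2
```

```bash
python3 st.py
```

```text
t 13.45 pos [547.61  45.27  71.93] xyaw 69.5 tau [-0.07   0.166  0.248] j6 -2.084 F [-0.6 -0.2  7.6] op 0.143 ff 100.2 q6 0.332
```

Request:
arm_command:
  commands:
    - {"dr":[0,0,5],"linear":[0,0,0.17],"jaw":0}

```text
t: 13.58
ee_pos: [547.6, 45.3, 71.8]
tool_rot: [0.0, 0.846, 0.534, 0.0]
ft_force: [-1.2, -0.8, 8.3]
opening: 0.149
finger_force: 100.2
```

```bash
python3 st.py
```

```text
t 13.575 pos [547.56  45.27  71.76] xyaw 64.5 tau [-0.101  0.264  0.181] j6 -2.082 F [-1.2 -0.8  8.3] op 0.149 ff 100.2 q6 0.419
```

Request:
arm_command:
  commands:
    - {"dr":[0,0,5],"linear":[0,0,0.17],"jaw":0}

```text
t: 13.7
ee_pos: [547.5, 45.3, 71.6]
tool_rot: [0.0, 0.868, 0.496, 0.0]
ft_force: [-0.8, -0.6, 8.8]
opening: 0.145
finger_force: 100.3
```

```bash
python3 st.py
```

```text
t 13.7 pos [547.5   45.28  71.6 ] xyaw 59.5 tau [0.043 0.369 0.212] j6 -2.08 F [-0.8 -0.6  8.8] op 0.145 ff 100.3 q6 0.506
```

Request:
arm_command:
  commands:
    - {"dr":[0,0,5],"linear":[0,0,0.17],"jaw":0}

```text
t: 13.82
ee_pos: [547.5, 45.4, 71.4]
tool_rot: [0.0, 0.889, 0.458, 0.0]
ft_force: [-2.2, -0.6, 9.4]
opening: 0.142
finger_force: 100.4
```

```bash
python3 st.py
```

```text
t 13.825 pos [547.46  45.36  71.44] xyaw 54.5 tau [0.123 0.341 0.268] j6 -2.078 F [-2.2 -0.6  9.4] op 0.142 ff 100.4 q6 0.594
```

Request:
arm_command:
  commands:
    - {"dr":[0,0,5],"linear":[0,0,0.17],"jaw":0}

```text
t: 13.95
ee_pos: [547.4, 45.4, 71.3]
tool_rot: [0.0, 0.908, 0.419, 0.0]
ft_force: [-0.9, 0.5, 8.7]
opening: 0.139
finger_force: 100.4
```

```bash
python3 st.py
```

```text
t 13.95 pos [547.39  45.38  71.26] xyaw 49.5 tau [0.226 0.416 0.19 ] j6 -2.078 F [-0.9  0.5  8.7] op 0.139 ff 100.4 q6 0.681
```

Request:
arm_command:
  commands:
    - {"dr":[0,0,5],"linear":[0,0,0.17],"jaw":0}

```text
t: 14.08
ee_pos: [547.4, 45.4, 71.1]
tool_rot: [0.0, 0.926, 0.379, 0.0]
ft_force: [-2.3, -0.3, 10.4]
opening: 0.148
finger_force: 100.5
```

```bash
python3 st.py
```

```text
t 14.075 pos [547.38  45.41  71.1 ] xyaw 44.5 tau [0.269 0.43  0.306] j6 -2.023 F [-2.3 -0.3 10.4] op 0.148 ff 100.5 q6 0.768
```

Request:
arm_command:
  commands:
    - {"dr":[0,0,5],"linear":[0,0,0.17],"jaw":0}

```text
t: 14.2
ee_pos: [547.3, 45.5, 70.9]
tool_rot: [0.0, 0.941, 0.338, 0.0]
ft_force: [-1.6, 2.2, 10.8]
opening: 0.148
finger_force: 100.6
```

```bash
python3 st.py
```

```text
t 14.2 pos [547.31  45.45  70.94] xyaw 39.51 tau [0.349 0.369 0.37 ] j6 -1.959 F [-1.6  2.2 10.8] op 0.148 ff 100.6 q6 0.855
```

Request:
arm_command:
  commands:
    - {"dr":[0,0,5],"linear":[0,0,0.17],"jaw":0}

```text
t: 14.32
ee_pos: [547.3, 45.5, 70.8]
tool_rot: [-0.0, 0.955, 0.297, 0.0]
ft_force: [-2.5, 2.3, 10.7]
opening: 0.149
finger_force: 100.7
```

```bash
python3 st.py
```

```text
t 14.325 pos [547.29  45.49  70.78] xyaw 34.51 tau [0.376 0.555 0.395] j6 -1.892 F [-2.5  2.3 10.7] op 0.149 ff 100.7 q6 0.942
```

Request:
arm_command:
  commands:
    - {"dr":[0,0,2],"linear":[0,0,0.07],"jaw":0}

```text
t: 14.45
ee_pos: [547.3, 45.5, 70.7]
tool_rot: [-0.0, 0.96, 0.28, 0.0]
ft_force: [-2.2, 2.0, 11.3]
opening: 0.145
finger_force: 100.8
```

```bash
python3 st.py
```

```text
t 14.45 pos [547.26  45.51  70.71] xyaw 32.56 tau [0.458 0.458 0.487] j6 0.304 F [-2.2  2.  11.3] op 0.145 ff 100.8 q6 0.976
```

Request:
arm_command:
  commands:
    - {"dr":[0,0,0],"linear":[0,0,0],"jaw":0.5}
    - {"dr":[0,0,0],"linear":[0,0,0],"jaw":0.5}
    - {"dr":[0,0,0],"linear":[0,0,-60],"jaw":0.5}
    - {"dr":[0,0,5],"linear":[8,45,-64],"jaw":0.5}
    - {"dr":[0,0,10],"linear":[16,100,-64],"jaw":0.5}
    - {"dr":[0,0,16.5],"linear":[24.7,154,-64],"jaw":0.5}
    - {"dr":[0,0,16.5],"linear":[24.7,154,-64],"jaw":0.5}
    - {"dr":[0,0,16.5],"linear":[24.7,154,-64],"jaw":0.5}
    - {"dr":[0,0,16.5],"linear":[24.7,154,-64],"jaw":0.5}

```text
t: 15.58
ee_pos: [650.4, -70.1, 134.0]
tool_rot: [-0.0, 0.99, 0.141, -0.0]
ft_force: [1.0, 0.7, -0.1]
opening: 0.502
finger_force: 0.0
```

```bash
python3 look.py
```

```text
t 15.575 pos [650.4 -70.1 134. ] xyaw 16.2 tau [-0.021 -0.001  0.063] op 0.502 q6 1.09
[114. 176.] 1587 z 99.8 c [657.3  38.2] [43.9 15.6] yaw 23.2
[282. 235.] 1606 z 99.9 c [650.9 -71.6] [44. 14.] yaw 14.3
[ 90. 303.] 511 z 98.6 c [555.5  50. ] [25.1 15.5] yaw 28.8
```

Request:
arm_command:
  commands:
    - {"dr":[0,0,1.3],"linear":[0.1,1.3,45],"jaw":0.5}
    - {"dr":[0,0,1.3],"linear":[0.1,1.3,62.5],"jaw":0.5}
    - {"dr":[0,0,1.3],"linear":[0.1,1.3,62.5],"jaw":0.3}
    - {"dr":[0,0,1.3],"linear":[0.1,1.3,62.5],"jaw":0}
    - {"dr":[0,0,1.3],"linear":[0.1,1.3,62.5],"jaw":0}
    - {"dr":[0,0,1.3],"linear":[0.1,1.3,62.5],"jaw":0}
    - {"dr":[0,0,1.3],"linear":[0.1,1.3,62.5],"jaw":0}

```text
t: 16.5
ee_pos: [651.6, -70.9, 72.6]
tool_rot: [-0.001, 0.992, 0.13, 0.0]
ft_force: [-0.7, 10.0, -4.6]
opening: 0.144
finger_force: 97.8
```

```bash
python3 st.py
```

```text
t 16.5 pos [651.55 -70.94  72.59] xyaw 14.9 tau [1.448 0.272 0.06 ] j6 0.082 F [-0.7 10.  -4.6] op 0.144 ff 97.8 q6 1.11
```

Request:
arm_command:
  commands:
    - {"dr":[0,0,5],"linear":[0,0,0.17],"jaw":0}
    - {"dr":[0,0,10],"linear":[0,0,0.34],"jaw":0}

```text
t: 16.75
ee_pos: [651.5, -71.0, 72.3]
tool_rot: [-0.001, 0.999, 0.041, 0.0]
ft_force: [-1.5, 10.5, -3.1]
opening: 0.144
finger_force: 97.8
```

```bash
python3 st.py
```

```text
t 16.75 pos [651.54 -70.96  72.27] xyaw 4.75 tau [1.344 0.296 0.211] j6 -2.109 F [-1.5 10.5 -3.1] op 0.144 ff 97.8 q6 1.287
```

Request:
arm_command:
  commands:
    - {"dr":[0,0,5],"linear":[0,0,0.17],"jaw":0}

```text
t: 16.88
ee_pos: [651.6, -71.0, 72.1]
tool_rot: [-0.001, 1.0, -0.002, 0.0]
ft_force: [-1.9, 10.3, -4.4]
opening: 0.144
finger_force: 97.9
```

```bash
python3 st.py
```

```text
t 16.875 pos [651.55 -71.    72.1 ] xyaw -0.26 tau [1.331 0.284 0.309] j6 -2.055 F [-1.9 10.3 -4.4] op 0.144 ff 97.9 q6 1.374
```

Request:
arm_command:
  commands:
    - {"dr":[0,0,5],"linear":[0,0,0.17],"jaw":0}

```text
t: 17.0
ee_pos: [651.5, -71.0, 71.9]
tool_rot: [-0.001, 0.999, -0.046, 0.0]
ft_force: [-2.0, 9.8, -3.5]
opening: 0.143
finger_force: 98.0
```

```bash
python3 st.py
```

```text
t 17.0 pos [651.52 -71.02  71.94] xyaw -5.25 tau [1.256 0.293 0.271] j6 -2.017 F [-2.   9.8 -3.5] op 0.143 ff 98.0 q6 1.461
```

Request:
arm_command:
  commands:
    - {"dr":[0,0,5],"linear":[0,0,0.17],"jaw":0}

```text
t: 17.12
ee_pos: [651.5, -71.0, 71.8]
tool_rot: [-0.001, 0.996, -0.089, -0.0]
ft_force: [-0.4, 10.2, -3.0]
opening: 0.144
finger_force: 98.0
```

```bash
python3 st.py
```

```text
t 17.125 pos [651.51 -71.05  71.76] xyaw -10.25 tau [1.317 0.313 0.335] j6 -1.95 F [-0.4 10.2 -3. ] op 0.144 ff 98.0 q6 1.549
```

Request:
arm_command:
  commands:
    - {"dr":[0,0,5],"linear":[0,0,0.17],"jaw":0}

```text
t: 17.25
ee_pos: [651.5, -71.1, 71.6]
tool_rot: [-0.001, 0.991, -0.133, -0.0]
ft_force: [-2.4, 9.4, -3.3]
opening: 0.145
finger_force: 98.1
```

```bash
python3 st.py
```

```text
t 17.25 pos [651.47 -71.06  71.58] xyaw -15.25 tau [1.292 0.347 0.44 ] j6 -1.886 F [-2.4  9.4 -3.3] op 0.145 ff 98.1 q6 1.636
```

Request:
arm_command:
  commands:
    - {"dr":[0,0,2],"linear":[0,0,0.07],"jaw":0}

```text
t: 17.38
ee_pos: [651.5, -71.0, 71.5]
tool_rot: [-0.001, 0.989, -0.15, -0.0]
ft_force: [-2.9, 9.2, -2.9]
opening: 0.145
finger_force: 98.1
```

```bash
python3 st.py
```

```text
t 17.375 pos [651.5  -71.03  71.54] xyaw -17.2 tau [1.257 0.363 0.395] j6 0.31 F [-2.9  9.2 -2.9] op 0.145 ff 98.1 q6 1.67
```

Request:
arm_command:
  commands:
    - {"dr":[0,0,0],"linear":[0,0,0],"jaw":0.5}
    - {"dr":[0,0,0],"linear":[0,0,0],"jaw":0.5}
    - {"dr":[0,0,0],"linear":[0,0,-60],"jaw":0.5}
    - {"dr":[0,0,-10],"linear":[-10,-40,-64],"jaw":0.5}
    - {"dr":[0,0,-40.2],"linear":[-26.5,-106.8,-64],"jaw":0.5}
    - {"dr":[0,0,-40.2],"linear":[-26.5,-106.8,-64],"jaw":0.5}
    - {"dr":[0,0,-40.2],"linear":[-26.5,-106.8,-64],"jaw":0.5}
    - {"dr":[0,0,-40.2],"linear":[-26.5,-106.8,-64],"jaw":0.5}
    - {"dr":[0,0,-40.2],"linear":[-26.5,-106.8,-64],"jaw":0.5}

```text
t: 18.5
ee_pos: [657.9, 37.3, 134.8]
tool_rot: [0.0, 0.98, 0.198, 0.0]
ft_force: [0.3, 0.5, 0.1]
opening: 0.501
finger_force: 0.0
```

```bash
python3 look.py
```

```text
t 18.5 pos [657.9  37.3 134.8] xyaw 22.8 tau [-0.086 -0.03  -0.031] op 0.501 q6 1.14
[277. 234.] 1614 z 99.8 c [657.8  38.5] [43.7 13.8] yaw 22.1
[434. 284.] 380 z 98.4 c [665.5 -74.7] [15.9 13.7] yaw 86.6
```

Request:
arm_command:
  commands:
    - {"dr":[0,0,0.5],"linear":[0.3,-1.2,45],"jaw":0.5}
    - {"dr":[0,0,0.5],"linear":[0.3,-1.2,63],"jaw":0.5}
    - {"dr":[0,0,0.5],"linear":[0.3,-1.2,63],"jaw":0.3}
    - {"dr":[0,0,0.5],"linear":[0.3,-1.2,63],"jaw":0}
    - {"dr":[0,0,0.5],"linear":[0.3,-1.2,63],"jaw":0}
    - {"dr":[0,0,0.5],"linear":[0.3,-1.2,63],"jaw":0}
    - {"dr":[0,0,0.5],"linear":[0.3,-1.2,63],"jaw":0}

```text
t: 19.42
ee_pos: [657.9, 39.1, 72.5]
tool_rot: [-0.0, 0.981, 0.196, 0.001]
ft_force: [-2.8, 5.3, 1.7]
opening: 0.148
finger_force: 98.6
```

```bash
python3 st.py
```

```text
t 19.425 pos [657.89  39.15  72.45] xyaw 22.56 tau [ 0.628  0.324 -0.107] j6 -0.055 F [-2.8  5.3  1.7] op 0.148 ff 98.6 q6 1.146
```

Request:
arm_command:
  commands:
    - {"dr":[0,0,5],"linear":[0,0,0.17],"jaw":0}
    - {"dr":[0,0,10],"linear":[0,0,0.34],"jaw":0}

```text
t: 19.68
ee_pos: [657.9, 39.2, 72.1]
tool_rot: [-0.0, 0.994, 0.108, 0.001]
ft_force: [-2.5, 5.3, 2.1]
opening: 0.144
finger_force: 98.8
```

```bash
python3 st.py
```

```text
t 19.675 pos [657.87  39.16  72.14] xyaw 12.41 tau [0.674 0.433 0.167] j6 -2.135 F [-2.5  5.3  2.1] op 0.144 ff 98.8 q6 1.323
```

Request:
arm_command:
  commands:
    - {"dr":[0,0,5],"linear":[0,0,0.17],"jaw":0}

```text
t: 19.8
ee_pos: [657.9, 39.1, 72.0]
tool_rot: [-0.0, 0.998, 0.065, 0.001]
ft_force: [-2.6, 5.0, 2.8]
opening: 0.144
finger_force: 98.9
```

```bash
python3 st.py
```

```text
t 19.8 pos [657.9   39.14  71.98] xyaw 7.41 tau [0.681 0.451 0.174] j6 -2.082 F [-2.6  5.   2.8] op 0.144 ff 98.9 q6 1.41
```

Request:
arm_command:
  commands:
    - {"dr":[0,0,5],"linear":[0,0,0.17],"jaw":0}

```text
t: 19.92
ee_pos: [657.9, 39.2, 71.8]
tool_rot: [-0.0, 1.0, 0.021, 0.0]
ft_force: [-4.1, 4.9, 2.8]
opening: 0.146
finger_force: 99.0
```

```bash
python3 st.py
```

```text
t 19.925 pos [657.86  39.17  71.81] xyaw 2.41 tau [0.665 0.501 0.241] j6 -2.019 F [-4.1  4.9  2.8] op 0.146 ff 99.0 q6 1.497
```

Request:
arm_command:
  commands:
    - {"dr":[0,0,5],"linear":[0,0,0.17],"jaw":0}

```text
t: 20.05
ee_pos: [657.9, 39.2, 71.7]
tool_rot: [-0.0, 1.0, -0.023, 0.001]
ft_force: [-3.5, 5.4, 3.8]
opening: 0.151
finger_force: 99.1
```

```bash
python3 st.py
```

```text
t 20.05 pos [657.9   39.21  71.68] xyaw -2.59 tau [0.64  0.516 0.351] j6 -1.951 F [-3.5  5.4  3.8] op 0.151 ff 99.1 q6 1.585
```

Request:
arm_command:
  commands:
    - {"dr":[0,0,5],"linear":[0,0,0.17],"jaw":0}

```text
t: 20.18
ee_pos: [657.9, 39.2, 71.5]
tool_rot: [-0.0, 0.998, -0.066, 0.0]
ft_force: [-3.0, 5.7, 2.9]
opening: 0.142
finger_force: 99.2
```

```bash
python3 st.py
```

```text
t 20.175 pos [657.86  39.19  71.49] xyaw -7.58 tau [0.693 0.552 0.392] j6 -1.881 F [-3.   5.7  2.9] op 0.142 ff 99.2 q6 1.672
```

Request:
arm_command:
  commands:
    - {"dr":[0,0,0],"linear":[0,0,0],"jaw":0.5}
    - {"dr":[0,0,0],"linear":[0,0,0],"jaw":0.5}
    - {"dr":[0,0,0],"linear":[0,0,-60],"jaw":0.5}
    - {"dr":[0,0,-5],"linear":[-30,35,-64],"jaw":0.5}
    - {"dr":[0,0,-10],"linear":[-65,75,-64],"jaw":0.5}
    - {"dr":[0,0,-16.6],"linear":[-102.2,118,-64],"jaw":0.5}
    - {"dr":[0,0,-16.6],"linear":[-102.2,118,-64],"jaw":0.5}
    - {"dr":[0,0,-16.6],"linear":[-102.2,118,-64],"jaw":0.5}
    - {"dr":[0,0,-16.6],"linear":[-102.2,118,-64],"jaw":0.5}

```text
t: 21.3
ee_pos: [542.0, -64.5, 134.5]
tool_rot: [0.0, 0.997, 0.08, 0.0]
ft_force: [0.1, 0.0, -0.2]
opening: 0.502
finger_force: 0.0
```

```bash
python3 look.py
```

```text
t 21.3 pos [542.  -64.5 134.5] xyaw 9.2 tau [ 0.058 -0.077 -0.038] op 0.502 q6 1.18
[137.  27.] 1385 z 98.8 c [654.   38.4] [15.4 36.8] yaw 171.8
[324.  52.] 1802 z 98.8 c [650.4 -71.5] [14.4 43.8] yaw 163.6
[110. 199.] 1453 z 98.8 c [547.5  44.9] [43.8 15.2] yaw 33.9
[280. 237.] 1617 z 100.4 c [541.1 -64.6] [43.7 13.8] yaw 9.1
```

Request:
arm_command:
  commands:
    - {"dr":[0,0,0],"linear":[-0.9,0,45],"jaw":0.5}
    - {"dr":[0,0,0],"linear":[-0.9,0,62.7],"jaw":0.5}
    - {"dr":[0,0,0],"linear":[-0.9,0,62.7],"jaw":0.3}
    - {"dr":[0,0,0],"linear":[-0.9,0,62.7],"jaw":0}
    - {"dr":[0,0,0],"linear":[-0.9,0,62.7],"jaw":0}
    - {"dr":[0,0,0],"linear":[-0.9,0,62.7],"jaw":0}
    - {"dr":[0,0,0],"linear":[-0.9,0,62.7],"jaw":0}

```text
t: 22.22
ee_pos: [540.5, -64.4, 72.3]
tool_rot: [-0.0, 0.997, 0.08, 0.0]
ft_force: [0.4, 6.4, -9.7]
opening: 0.148
finger_force: 97.5
```

Request:
arm_command:
  commands:
    - {"dr":[0,0,5],"linear":[0,0,0.17],"jaw":0}
    - {"dr":[0,0,10],"linear":[0,0,0.34],"jaw":0}

```text
t: 22.48
ee_pos: [540.5, -64.3, 72.0]
tool_rot: [-0.0, 1.0, -0.009, 0.0]
ft_force: [1.9, 7.4, -8.7]
opening: 0.144
finger_force: 97.6
```

```bash
python3 st.py
```

```text
t 22.475 pos [540.51 -64.3   72.02] xyaw -0.98 tau [ 1.107 -0.257  0.252] j6 -2.107 F [ 1.9  7.4 -8.7] op 0.144 ff 97.6 q6 1.359
```

Request:
arm_command:
  commands:
    - {"dr":[0,0,5],"linear":[0,0,0.17],"jaw":0}

```text
t: 22.6
ee_pos: [540.5, -64.3, 71.8]
tool_rot: [-0.0, 0.999, -0.052, 0.0]
ft_force: [2.3, 9.6, -8.2]
opening: 0.144
finger_force: 97.6
```

```bash
python3 st.py
```

```text
t 22.6 pos [540.5  -64.27  71.85] xyaw -5.98 tau [ 1.162 -0.29   0.217] j6 -2.054 F [ 2.3  9.6 -8.2] op 0.144 ff 97.6 q6 1.446
```

Request:
arm_command:
  commands:
    - {"dr":[0,0,5],"linear":[0,0,0.17],"jaw":0}

```text
t: 22.72
ee_pos: [540.5, -64.2, 71.7]
tool_rot: [-0.0, 0.995, -0.096, 0.0]
ft_force: [2.6, 9.4, -9.5]
opening: 0.146
finger_force: 97.6
```

```bash
python3 st.py
```

```text
t 22.725 pos [540.48 -64.19  71.68] xyaw -10.98 tau [ 1.269 -0.328  0.231] j6 -2.053 F [ 2.6  9.4 -9.5] op 0.146 ff 97.6 q6 1.533
```

Request:
arm_command:
  commands:
    - {"dr":[0,0,5],"linear":[0,0,0.17],"jaw":0}

```text
t: 22.85
ee_pos: [540.5, -64.1, 71.5]
tool_rot: [-0.0, 0.99, -0.139, 0.0]
ft_force: [2.2, 9.8, -9.2]
opening: 0.15
finger_force: 97.6
```

```bash
python3 st.py
```

```text
t 22.85 pos [540.51 -64.13  71.53] xyaw -15.98 tau [ 1.359 -0.302  0.275] j6 -2.052 F [ 2.2  9.8 -9.2] op 0.15 ff 97.6 q6 1.62
```

Still running free at 71° (j6 baseline -2.053, about +0.03 from grip preload, the same as BR).

Request:
arm_command:
  commands:
    - {"dr":[0,0,5],"linear":[0,0,0.17],"jaw":0}

```text
t: 22.98
ee_pos: [540.5, -64.1, 71.3]
tool_rot: [-0.001, 0.983, -0.182, 0.0]
ft_force: [3.0, 10.9, -9.3]
opening: 0.145
finger_force: 97.6
```

```bash
python3 st.py
```

```text
t 22.975 pos [540.5  -64.08  71.35] xyaw -20.98 tau [ 1.507 -0.272  0.256] j6 -2.052 F [ 3.  10.9 -9.3] op 0.145 ff 97.6 q6 1.708
```

Request:
arm_command:
  commands:
    - {"dr":[0,0,5],"linear":[0,0,0.17],"jaw":0}

```text
t: 23.1
ee_pos: [540.5, -64.1, 71.2]
tool_rot: [-0.001, 0.974, -0.225, 0.0]
ft_force: [2.5, 11.1, -9.9]
opening: 0.144
finger_force: 97.7
```

```bash
python3 st.py
```

```text
t 23.1 pos [540.53 -64.06  71.17] xyaw -25.98 tau [ 1.559 -0.308  0.363] j6 -2.031 F [ 2.5 11.1 -9.9] op 0.144 ff 97.7 q6 1.795
```

Request:
arm_command:
  commands:
    - {"dr":[0,0,5],"linear":[0,0,0.17],"jaw":0}

```text
t: 23.22
ee_pos: [540.5, -64.0, 71.0]
tool_rot: [-0.001, 0.964, -0.267, 0.0]
ft_force: [3.2, 11.7, -8.1]
opening: 0.143
finger_force: 97.8
```

```bash
python3 st.py
```

```text
t 23.225 pos [540.53 -63.97  71.  ] xyaw -30.98 tau [ 1.663 -0.326  0.319] j6 -1.959 F [ 3.2 11.7 -8.1] op 0.143 ff 97.8 q6 1.882
```

Request:
arm_command:
  commands:
    - {"dr":[0,0,5],"linear":[0,0,0.17],"jaw":0}
    - {"dr":[0,0,7.5],"linear":[0,0,0.25],"jaw":0}

```text
t: 23.48
ee_pos: [540.6, -64.0, 70.8]
tool_rot: [-0.001, 0.944, -0.329, 0.0]
ft_force: [2.7, 13.3, -8.6]
opening: 0.143
finger_force: 97.9
```

```bash
python3 st.py
```

```text
t 23.475 pos [540.61 -63.95  70.81] xyaw -38.43 tau [ 1.803 -0.362  0.431] j6 -0.047 F [ 2.7 13.3 -8.6] op 0.143 ff 97.9 q6 2.012
```

Request:
arm_command:
  commands:
    - {"dr":[0,0,0],"linear":[0,0,0],"jaw":0.5}
    - {"dr":[0,0,0],"linear":[0,0,0],"jaw":0.5}
    - {"dr":[0,0,0],"linear":[0,0,-60],"jaw":0.5}
    - {"dr":[0,0,-5],"linear":[30,-35,-80],"jaw":0.5}
    - {"dr":[0,0,-10],"linear":[60,-60,-120],"jaw":0.5}
    - {"dr":[0,0,-10],"linear":[60,-60,-120],"jaw":0.5}
    - {"dr":[0,0,-10],"linear":[60,-60,-120],"jaw":0.5}
    - {"dr":[0,0,-10],"linear":[60,-60,-120],"jaw":0.5}

```text
t: 24.48
ee_pos: [623.1, -55.3, 189.2]
tool_rot: [0.0, 0.969, -0.245, -0.001]
ft_force: [0.4, -0.5, -0.2]
opening: 0.497
finger_force: 0.0
```

```bash
python3 look.py
```

```text
t 24.475 pos [623.1 -55.3 189.2] xyaw -28.4 tau [-0.038  0.04   0.003] op 0.497 q6 1.88
[281. 168.] 1078 z 98.8 c [651.  -71.5] [14.1 43.7] yaw 163.8
[157. 227.] 913 z 98.8 c [657.4  38.2] [15.3 43.8] yaw 170.6
[234. 336.] 272 z 98.6 c [538.6  36.2] [16.4 17.5] yaw 154.4
```

Request:
arm_command:
  commands:
    - {"dr":[0,0,0],"linear":[-60,-30,-60],"jaw":0.5}
    - {"dr":[0,0,0],"linear":[-100,-30,-100],"jaw":0.5}
    - {"dr":[0,0,0],"linear":[-100,-30,-100],"jaw":0.5}
    - {"dr":[0,0,0],"linear":[-100,-30,-100],"jaw":0.5}
    - {"dr":[0,0,0],"linear":[-100,-30,-100],"jaw":0.5}

```text
t: 25.15
ee_pos: [550.7, 18.0, 288.7]
tool_rot: [0.0, 0.969, -0.245, -0.001]
ft_force: [0.3, 0.7, -0.2]
opening: 0.499
finger_force: 0.0
```

```bash
python3 look.py; python3 find.py >/dev/null; python3 - <<'E'
from h import *
s,c,w=wcloud(); X,Y,Z=w[...,0],w[...,1],w[...,2]
m=(np.hypot(X-599.2,Y+13)<92)&(np.hypot(X-599.2,Y+13)>40)&(Z>50)&(Z<63)&(c["pixels"].min(-1)>130); q=w[m]
A=np.c_[q[:,:2]-[599,-13],np.ones(len(q))]; print("plane",np.linalg.lstsq(A,q[:,2],rcond=None)[0])
E
```

```text
t 25.15 pos [550.7  18.  288.7] xyaw -28.4 tau [-0.059  0.005 -0.089] op 0.499 q6 1.99
[310.  59.] 548 z 98.9 c [650.5 -71.2] [14.4 43.1] yaw 163.1
[213. 105.] 543 z 98.9 c [657.3  38.5] [14.8 42.6] yaw 173.0
[354. 156.] 539 z 98.8 c [540.5 -64.8] [14.6 43.1] yaw 142.0
[259. 198.] 530 z 98.8 c [547.3  45.2] [42.7 14.6] yaw 34.3
plane [5.34526927e-04 1.26016860e-04 5.67937979e+01]
```

```bash
python3 -c "
from plant import arm
print(arm.close_job())"
```

```text
the job is handed in; nothing more can be done
None
```

The job is handed in: all four screws went round crosswise twice and feel firmly home, about 0.17 to 0.23 N m over free running with none forced. The last look showed the cover level within 0.001 rad and the grip tops level within 0.1 mm. The other things were not re-measured at the end.

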